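Hold a corner block tight in the corner stop

ROBOT

A 7-joint arm with a two-finger parallel gripper is mounted at the origin on the work surface. World frame = base frame: x ahead of the robot, y to its left, z up, the work surface at z = 0. Lengths are in m, angles in rad, forces in N, time in s.
With the tool pointing down it reaches from about 0.4 to 0.875 m from the base axis. Payload 6.5 kg.
Tool frame: the origin (TCP) lies at the very end of the fingers, on their centre line; the grasp point (between the pads) lies 19 mm behind it; z points along the fingers, y is the direction in which the jaws open and shut (so a half turn about z gives the same grasp; the last joint's range is limited). The gripper opens to 88 mm and grips with 3 to 60 N. Pads are 18 mm wide; open, the fingers measure 123 mm over their backs; the gripper's body (75 mm by 187 mm) begins 45 mm behind the grasp point.
Start: joints at [1.186, 0.536, -0.004, 1.538, 0.003, 1.067, -0.071], TCP at [0.204, -0.617, 0.239] pointing down, gripper open.
Joint ranges: [-2.7, 2.7], [-0.37, 2.16], [-1.27, 1.26], [0.24, 2.4], [-1.31, 4.45], [0.19, 1.91], [-2.76, 2.76]. Speed limits (rad/s): [2.39, 2.39, 3.14, 3.14, 3.14, 3.14, 3.14].

INTERFACE

Orientations are given as a unit quaternion [w, x, y, z].
In Python, from station import sensors, eyes, env, spot_in, trace, tip_of gives the robot as it stands.
- The arm moves only by the tool apply_moves, never from a script. Its arguments are lists of equal length, an entry for each row: "angular": the turn, a rotation vector about the tool's x, y, z in rad, a list of three; "travel": the shift along the tool's x, y, z in mm, a list of three; "gripper": the closure in counts, from 0 (fully open) to 255 (shut). In form: {"angular": [[ax, ay, az], ...], "travel": [[tx, ty, tz], ...], "gripper": [gripper, ...]}. A call has exactly 8 rows; each row is the pose to reach, as a shift and turn from the pose commanded when the call began, along the tool's axes at that moment; what a row does not reach only later rows make up. A row lasts 1/12 s, in which the tool goes at most 41.7 mm and 7.16 degrees, less where a joint would pass 70% of its speed; a pose out of reach is approached as far as the arm can. A call with a gripper value outside its range is refused whole. The fingers move at their own pace and stop on an object; the grip force is fixed at half the most. Time passes only in rows, so rows that repeat a pose let the fingers close, or fill a call up. It gives the time, the measured TCP pose, the force and the opening at its end, in the units of the state.
- sensors.get_state(): the state, without advancing time (a new reading comes with each control period).
- eyes.get_image(name): name is "scene" or "top"; returns the picture (384x512x3 uint8, red, green, blue); there is no depth.
- eyes.camera_info(name): a dict with "camera_matrix" (3x3 intrinsics, pixels), "k1" (the pictures are not rectified: a ray, as slopes to the right and down, at radius r is drawn at 1 + k1 r^2 times it, then the intrinsics apply), "R" (3x3) and "t" (3): a world point X has camera coordinates R X + t. Camera axes: x right, y down, z forward; pixel columns grow to the right and rows downward; lengths in m; the calibration is good to about 2 mm. A picture is of the moment at which its call begins. camera_info takes no time and is no camera call.
- env.hand_in(): hands the job in, once; it reports no verdict.
Trained networks look in the newest picture that a camera, given by its name, has taken for a name from the list of things; names that differ only in an ending like _2 or _b are one class to them, and where a whole thing is asked for, a point or a joint stands for the part that bears it (a point fixed in the world has none). Each returns a list of dicts, best first, with "score" (0 to 1); they miss things now and then, are a little off and sometimes report something else, mostly with a low value. They report only what shows in the picture. A call takes as long as a camera call. They do not tell look-alikes from the thing itself.
- spot_in(camera, name): "point" ([row, column] in pixels, amid what is visible of it).
- trace(camera, name): "region" (384x512 bool, what is visible of it) and "point" ([row, column] in pixels, amid what is visible of it).
- tip_of(camera, name): "point" ([row, column] in pixels: a listed point, or the origin of a listed thing).
The state is a dict: "time_s": time; "joint_pos": joint angles; "dq": joint speeds; "joint_torque": joint torques, N m; "tool_pos": TCP position; "ee_rot": TCP orientation; "force": force on the tool from outside, world axes, zero at the start; "torque": the same for the moment, N m; "grip_width": finger opening in m.
Only numpy, scipy, OpenCV 4.12 (cv2) and the standard library are available. Lean on these libraries where they do the work, as an engineer would, in place of code of your own. Each camera call takes 0.05 s, during which the arm holds its last target.

TASK

Slide the dark walnut corner block along the bench, without lifting it, into the right-angled corner of the aluminium stop, its square corner first, so that it lies flat with one straight edge flush against each of the two fences. Finish while still holding it there: the gripper keeps pushing the block firmly against both fences at once, as if it were about to be drilled. Leave everything else on the bench where it is.

Things in the scene. Friction and masses are not known exactly. Their poses are not given: they have to be found in the camera images.
- corner_block: Loose dark waxed walnut block, 0.2 to 0.5 kg, 40 mm thick, lying flat: a 110 x 110 mm square with one corner cut off at 45 degrees. Too wide to grip. Origin: underside, middle of the full square; z up. Square corner at x = y = -55 mm; the straight edges that meet the fences lie at x = -55 and y = -55 mm. Two brass-ringed holes on top. 6 to 10 N towards each fence holds it.
- block_corner (a point): The block's square corner, at half its height (20 mm above its underside). Axes as corner_block.
- block_cut_face (a point): Middle of the block's upright cut face (99 mm long, 40 mm tall, facing along the block's +x+y), at half height, 28.3 mm from the block's origin line and 106 mm from its square corner. Axes as corner_block. The natural place to push: square on it, towards the square corner; two spread fingers keep the block steady.
- corner_stop: Fixed rigid L-shaped corner stop. Origin on the bench at the inside corner of the two fences. Its x and y axes run along the inner faces of the fences: a seated block fills x > 0, y > 0, its axes parallel to the stop's and its origin at (55, 55) mm. The bench between them is flat and empty. Fingers, block and fences rub: a push that leans to one side can load one fence alone, so push towards both.
- fence_x: Aluminium fence, 170 mm long, 28 mm wide, 30 mm tall, with a red line on top; inner face along the stop's +x axis (at y = 0, it fills y from -28 to 0 mm). Fixed to the stop, same origin and axes.
- fence_y: The other aluminium fence, same size, inner face along the stop's +y axis (at x = 0, it fills x from -28 to 0 mm). Fixed to the stop, same origin and axes.
- glue_bottle: Bystander: standing white glue bottle, 60 mm across, 170 mm tall, origin under its centre. Leave alone.
- screw_jar: Bystander: amber jar with dark lid, 64 mm across, 80 mm tall, origin under its centre. Leave alone.
- tape_measure: Bystander: grey tape measure with a green disc, 70 x 35 x 60 mm, origin under its centre. Leave alone.
- hammer: Bystander: hammer lying along its x, 280 mm long. Leave alone.
- offcut: Bystander: plywood offcut 120 x 45 x 20 mm, origin under its centre. Leave alone.
- screwdriver: Bystander: screwdriver lying along its x, about 200 mm long. Leave alone.
- sanding_block: Bystander: cork sanding block 100 x 60 x 35 mm, origin under its centre. Leave alone.
Not all that is in view belongs to the job. Several things look just like the corner_block: the one meant starts farthest from the robot's base.

How it is judged:
By the outcome, as a careful person would: the job done as asked, in the order asked, and still so for the second after the job is handed in, while the arm keeps its last pose, push and grip.
It also fails if it takes over 38 s, if anything falls off the work surface, if the arm or the gripper's body presses on something with over 40 N, if the wrist force passes 120 N, or if a joint passes its speed limit or range.

## Working session

There is one attempt and no reset: what is moved stays moved. The work goes in short steps, Python scripts to look and compute and a tool call to move; the robot and the scene stay as the last step left them, time stands still between calls to the robot, and variables do not carry over. Pictures are saved under pics/ and viewed, and the job is handed in when it is done.

Besides the shell and the picture viewer there is one more tool, called after "Call:" as a command line: name --argument value ..., lists and objects as JSON in quotes. apply_moves: Moves the arm, as the interface text tells. Its arguments: {"type":"object","properties":{"angular":{"type":"array","items":{"type":"array","items":{"type":"number"}}},"travel":{"type":"array","items":{"type":"array","items":{"type":"number"}}},"gripper":{"type":"array","items":{"type":"number"}}},"required":["angular","travel","gripper"]}

```bash
ls; mkdir -p pics
python3 - <<'E'
from station import sensors, eyes, env, spot_in, trace, tip_of
import cv2,numpy as np
s=sensors.get_state()
for k,v in s.items(): print(k,np.round(v,3))
for n in("scene","top"):
    im=eyes.get_image(n); cv2.imwrite(f"pics/{n}0.png",cv2.resize(im[:,:,::-1],None,fx=1.5,fy=1.5,interpolation=cv2.INTER_CUBIC)); np.save(f"{n}0.npy",im)
    print(n,eyes.camera_info(n))
    for c in ("corner_block","corner_stop"):
        print(n,c,[(np.round(d["point"]),round(d["score"],2)) for d in spot_in(n,c)])
E
```

```text
pics
time_s 0.0
joint_pos [ 1.186  0.537 -0.004  1.539  0.003  1.067 -0.071]
dq [-0.     0.    -0.002  0.001 -0.    -0.001 -0.001]
joint_torque [ 0.0000e+00 -5.7099e+01  9.9100e-01 -2.5160e+01 -5.6000e-02  1.8000e-02
  0.0000e+00]
tool_pos [ 0.203 -0.617  0.238]
ee_rot [-0.001  0.987  0.159 -0.   ]
force [-0.114 -0.68  -0.742]
torque [ 0.004 -0.008  0.004]
grip_width 0.088
scene {'camera_matrix': array([[446.15765048,   0.        , 254.71297671],
       [  0.        , 446.15765048, 197.58604707],
       [  0.        ,   0.        ,   1.        ]]), 'k1': -0.031328433848236116, 'R': array([[-0.22931828,  0.97324154, -0.01462991],
       [ 0.80516605,  0.18122743, -0.56468066],
       [-0.54691934, -0.14127111, -0.82517981]]), 't': array([ 0.10309001, -0.37925839,  1.62328413])}
scene corner_block [(array([211., 261.]), 0.92), (array([129., 197.]), 0.91), (array([147., 364.]), 0.75), (array([179., 314.]), 0.65)]
scene corner_stop [(array([193., 195.]), 0.63)]
top {'camera_matrix': array([[483.70286618,   0.        , 251.24514312],
       [  0.        , 483.70286618, 189.03312552],
       [  0.        ,   0.        ,   1.        ]]), 'k1': -0.1391359240606131, 'R': array([[ 0.00195003, -0.99999702,  0.00146625],
       [-0.99550575, -0.00208009, -0.09467828],
       [ 0.09468104, -0.00127504, -0.99550684]]), 't': array([-0.00400881,  0.50511487,  1.79521471])}
top corner_block [(array([267., 172.]), 0.84), (array([183., 242.]), 0.77), (array([258., 317.]), 0.72), (array([225., 206.]), 0.57)]
top corner_stop [(array([175., 294.]), 0.68)]
```

View pics/top0.png

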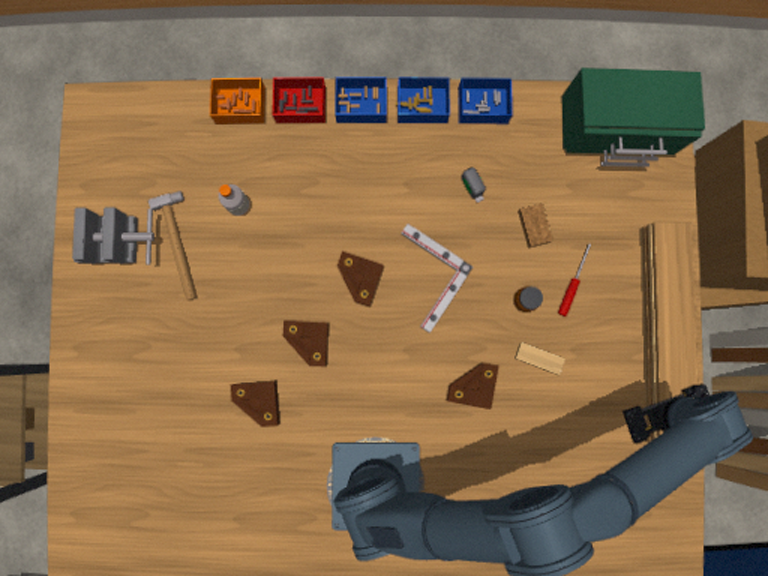

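View pics/scene0.png

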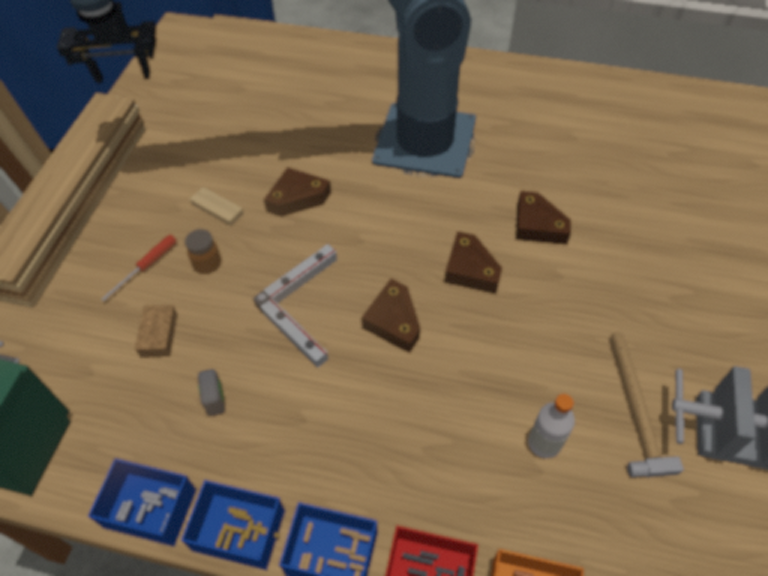

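```bash
cat > h.py <<'E'
import numpy as np,cv2
from scipy.optimize import minimize
from station import sensors, eyes, env, spot_in, trace, tip_of
def proj(cam,X):
    c=eyes.camera_info(cam);p=np.asarray(X,float)@c["R"].T+c["t"];s=p[:,:2]/p[:,2:]
    s=s*(1+c["k1"]*(s**2).sum(1,keepdims=True));K=c["camera_matrix"]
    return s*[K[0,0],K[1,1]]+K[:2,2]
def unproj(cam,uv,z):
    c=eyes.camera_info(cam);K=c["camera_matrix"]
    d=cv2.undistortPoints(np.array([[uv]],float),K,np.array([c["k1"],0,0,0.]))[0,0]
    C=-c["R"].T@c["t"];r=c["R"].T@np.array([d[0],d[1],1]);return C+r*(z-C[2])/r[2]
a=.055;b=.055-0.04*0+0
# cut: x+y = 2*28.3mm/sqrt2.. line at .0283 from origin -> x+y=.040 ; ends (55,-15),(-15,55)
BL=np.array([[-.055,-.055],[.055,-.055],[.055,-.015],[-.015,.055],[-.055,.055]])
ST=[np.array([[0,-.028],[.17,-.028],[.17,0],[0,0]]),np.array([[-.028,0],[0,0],[0,.17],[-.028,.17]])]
def tf(p,xy): 
    c,s=np.cos(p[2]),np.sin(p[2]);return xy@np.array([[c,s],[-s,c]])+p[:2]
S=4
def sil(cam,p,polys,h,sh=(384,512)):
    m=np.zeros((sh[0]*S,sh[1]*S),np.uint8)
    for P in polys:
        q=tf(p,P);X=np.vstack([np.c_[q,0*q[:,0]],np.c_[q,0*q[:,0]+h]])
        uv=(proj(cam,X)+.5)*S
        cv2.fillConvexPoly(m,cv2.convexHull(uv.astype(np.float32)).round().astype(np.int32),1)
    return m
def fit(masks,polys,h,inits):
    big={c:cv2.resize(m.astype(np.uint8),None,fx=S,fy=S,interpolation=cv2.INTER_NEAREST) for c,m in masks.items()}
    def cost(v):
        p=v*[.01,.01,.1];return sum(1-(lambda m:(m&big[c]).sum()/(m|big[c]).sum())(sil(c,p,polys,h)) for c in big)
    best=None
    for p0 in inits:
        v0=np.array(p0)/[.01,.01,.1]
        r=minimize(cost,v0,method="Nelder-Mead",options=dict(initial_simplex=v0+np.array([[0,0,0],[1.5,0,0],[0,1.5,0],[0,0,3]]),xatol=.01,fatol=1e-4,maxiter=150))
        if best is None or r.fun<best.fun:best=r
    return best.x*[.01,.01,.1],best.fun/len(big)
E
cat > m.py <<'E'
from h import *
out={}
for c in("top","scene"):
    eyes.get_image(c)
    out[c]=[(d["point"],d["score"],d["region"]) for d in trace(c,"corner_block")]
    out[c+"s"]=[(d["point"],d["score"],d["region"]) for d in trace(c,"corner_stop")]
    for p,s,r in out[c]: w=unproj(c,p[::-1],.04);print(c,np.round(p),round(s,2),r.sum(),w.round(3),np.hypot(*w[:2]).round(3))
    for p,s,r in out[c+"s"]: w=unproj(c,p[::-1],.03);print(c,"stop",np.round(p),round(s,2),r.sum(),w.round(3))
import pickle;pickle.dump(out,open("tr.pkl","wb"))
E
python3 m.py
```

```text
top [226. 204.] 0.87 746 [0.367 0.171 0.04 ] 0.405
top [258. 316.] 0.61 722 [ 0.247 -0.244  0.04 ] 0.347
top [266. 170.] 0.59 716 [0.215 0.298 0.04 ] 0.368
top stop [176. 294.] 0.79 859 [ 0.554 -0.165  0.03 ]
scene [147. 361.] 0.89 975 [0.231 0.298 0.04 ] 0.377
scene [128. 197.] 0.77 996 [ 0.269 -0.24   0.04 ] 0.36
scene [177. 314.] 0.73 1138 [0.384 0.171 0.04 ] 0.42
scene [212. 264.] 0.61 1153 [0.54  0.049 0.04 ] 0.542
scene [169. 134.] 0.16 509 [ 0.473 -0.379  0.04 ] 0.606
scene stop [194. 192.] 0.78 1438 [ 0.519 -0.178  0.03 ]
```

```bash
cat > m2.py <<'E'
from h import *
import pickle
o=pickle.load(open("tr.pkl","rb"))
for k in range(4):
    im=eyes.get_image("top"); L=[d for d in trace("top","corner_block") if np.hypot(d["point"][0]-184,d["point"][1]-241)<10]
    if L: break
mt=L[0]["region"];ms=[r for p,s,r in o["scene"] if abs(p[0]-212)<8][0]
q0=unproj("top",L[0]["point"][::-1],.04);print(q0)
for nm,mk in(("both",{"top":mt,"scene":ms}),("top",{"top":mt}),("scene",{"scene":ms})):
    print(nm,fit(mk,[BL],.04,[[.535,.045,t] for t in np.arange(0,6.28,.785)]))
st=unproj("top",(465/1.5,268/1.5),.03);print("stopcorner",st)
mk={"top":o["tops"][0][2],"scene":o["scenes"][0][2]}
# also corner filler? fit L
for nm in("both","top","scene"):
    m=mk if nm=="both" else {nm:mk[nm]}
    print("stop",nm,fit(m,ST,.03,[[st[0],st[1],t] for t in (0.5,1,1.5)]))
pickle.dump((mt,ms,mk),open("mk.pkl","wb"))
E
python3 m2.py
```

```text
[0.52275849 0.03530012 0.04      ]
both (array([0.51590938, 0.05062117, 1.23902147]), np.float64(0.08060927222013037))
top (array([0.51541265, 0.05101488, 1.25718139]), np.float64(0.08678587003924987))
scene (array([0.51635403, 0.04958022, 1.23197297]), np.float64(0.0683851402577711))
stopcorner [ 0.54421391 -0.22410316  0.03      ]Traceback (most recent call last):
  File "m2.py", line 16, in <module>
    print("stop",nm,fit(m,ST,.03,[[st[0],st[1],t] for t in (0.5,1,1.5)]))
                    ~~~^^^^^^^^^^^^^^^^^^^^^^^^^^^^^^^^^^^^^^^^^^^^^^^^^
  File "h.py", line 33, in fit
    r=minimize(cost,v0,method="Nelder-Mead",options=dict(initial_simplex=v0+np.array([[0,0,0],[1.5,0,0],[0,1.5,0],[0,0,3]]),xatol=.01,fatol=1e-4,maxiter=150))
    res = _minimize_neldermead(fun, x0, args, callback, bounds=bounds,
                               **options)
    fxe = func(xe)
    fx = function(np.copy(x), *(wrapper_args + args))
  File "h.py", line 29, in cost
    p=v*[.01,.01,.1];return sum(1-(lambda m:(m&big[c]).sum()/(m|big[c]).sum())(sil(c,p,polys,h)) for c in big)
                            ~~~^^^^^^^^^^^^^^^^^^^^^^^^^^^^^^^^^^^^^^^^^^^^^^^^^^^^^^^^^^^^^^^^^^^^^^^^^^^^^^^
  File "h.py", line 29, in <genexpr>
    p=v*[.01,.01,.1];return sum(1-(lambda m:(m&big[c]).sum()/(m|big[c]).sum())(sil(c,p,polys,h)) for c in big)
                                                                               ~~~^^^^^^^^^^^^^
  File "h.py", line 23, in sil
    uv=(proj(cam,X)+.5)*S
        ~~~~^^^^^^^
  File "h.py", line 5, in proj
    c=eyes.camera_info(cam);p=np.asarray(X,float)@c["R"].T+c["t"];s=p[:,:2]/p[:,2:]
ValueError: time passes only in moves, steps and waits
```

```bash
python3 - <<'E'
s=open("h.py").read()
s=s.replace("def proj(","CI={k:eyes.camera_info(k) for k in('top','scene')}\ndef proj(",1).replace("c=eyes.camera_info(cam)","c=CI[cam]")
open("h.py","w").write(s)
s=open("m2.py").read()
i=s.index("mt=L");open("m2.py","w").write(s)
E
cat > m3.py <<'E'
from h import *
import pickle
print(sensors.get_state()["time_s"])
o=pickle.load(open("tr.pkl","rb"))
mk={"top":o["tops"][0][2],"scene":o["scenes"][0][2]}
R={}
for nm in("both","top","scene"):
    m=mk if nm=="both" else {nm:mk[nm]}
    R[nm]=fit(m,ST,.03,[[.544,-.224,t] for t in (0.6,1.1)]);print("stop",nm,R[nm])
sp=R["both"][0];bp=np.array([.516,.0505,1.24])
for c in("top","scene"):
    im=np.load(c+"0.npy")[:,:,::-1]
    k=4;x0,y0,w,h_=(200,130,190,140) if c=="top" else (150,140,190,140)
    v=cv2.resize(im[y0:y0+h_,x0:x0+w],None,fx=k,fy=k,interpolation=cv2.INTER_CUBIC)
    for p,polys,h in((sp,ST,.03),(bp,[BL],.04)):
        for P in polys:
            for z in(0,h):
                q=tf(p,P);uv=(proj(c,np.c_[q,0*q[:,0]+z])+.5-[x0,y0])*k
                cv2.polylines(v,[uv.round().astype(np.int32)],True,(0,255,0) if z else (255,255,0),1)
    cv2.imwrite(f"pics/fit_{c}.png",v)
E
python3 m3.py
```

```text
0.7
stop both (array([ 0.54100748, -0.20671254,  0.99090355]), np.float64(0.13767402350314156))
stop top (array([ 0.54178265, -0.20595302,  0.99561951]), np.float64(0.1787240002801317))
stop scene (array([ 0.54040933, -0.20687254,  0.98944793]), np.float64(0.0949425869638636))
```

View pics/fit_top.png

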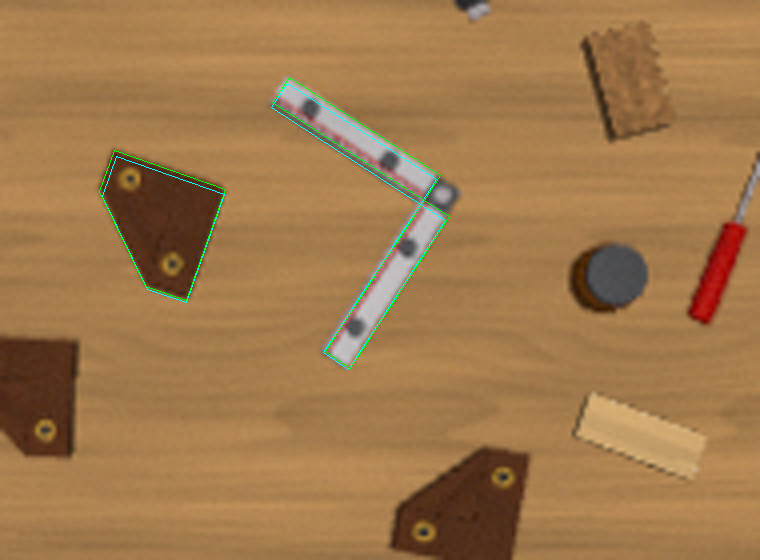

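View pics/fit_scene.png

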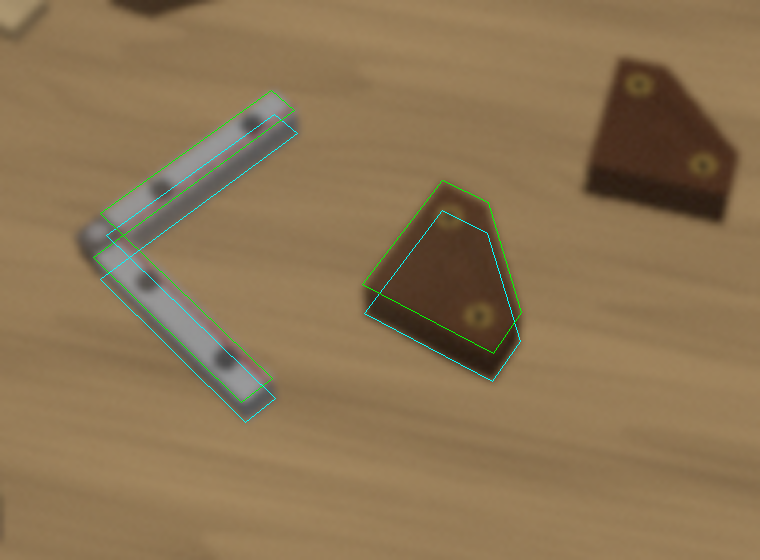

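```bash
cat > m4.py <<'E'
from h import *
import pickle
o=pickle.load(open("tr.pkl","rb"))
mk={"top":o["tops"][0][2],"scene":o["scenes"][0][2]}
th=np.linspace(0,6.28,24)
ST2=ST+[np.c_[-.014+.014*np.cos(th),-.014+.014*np.sin(th)]]
R={}
for nm in("both","top","scene"):
    m=mk if nm=="both" else {nm:mk[nm]}
    R[nm]=fit(m,ST2,.03,[[.544,-.21,t] for t in (0.9,1.1)]);print("stop",nm,R[nm])
sp=R["both"][0];bp=np.array([.516,.0505,1.24])
for c in("top","scene"):
    im=np.load(c+"0.npy")[:,:,::-1]
    k=6;x0,y0,w,h_=(255,140,120,95) if c=="top" else (160,150,120,95)
    v=cv2.resize(im[y0:y0+h_,x0:x0+w],None,fx=k,fy=k,interpolation=cv2.INTER_CUBIC)
    for P in ST2:
            for z in(0,.03):
                q=tf(sp,P);uv=(proj(c,np.c_[q,0*q[:,0]+z])+.5-[x0,y0])*k
                cv2.polylines(v,[uv.round().astype(np.int32)],True,(0,255,0) if z else (255,255,0),1)
    cv2.imwrite(f"pics/fits_{c}.png",v)
E
python3 m4.py
```

```text
stop both (array([ 0.54134276, -0.205981  ,  0.99138849]), np.float64(0.09295235119922346))
stop top (array([ 0.54154929, -0.20614564,  0.99356703]), np.float64(0.12496497618380498))
stop scene (array([ 0.5400947 , -0.20693069,  0.98570413]), np.float64(0.05504858470637941))
```

View pics/fits_top.png

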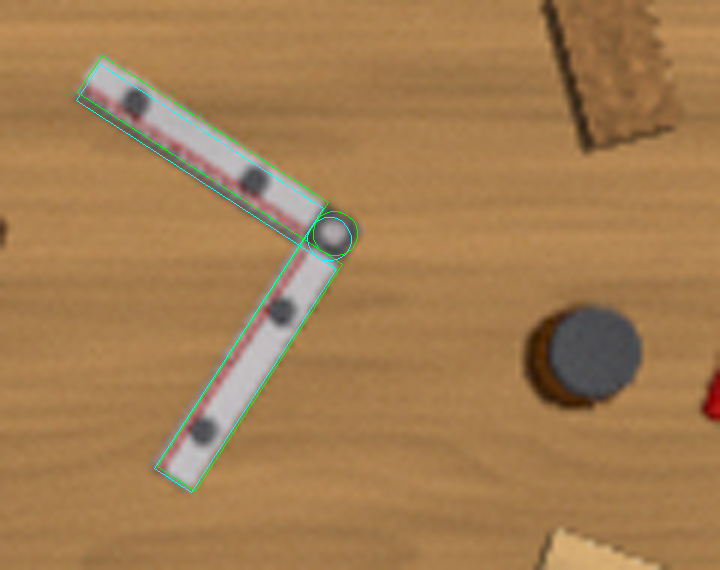

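View pics/fits_scene.png

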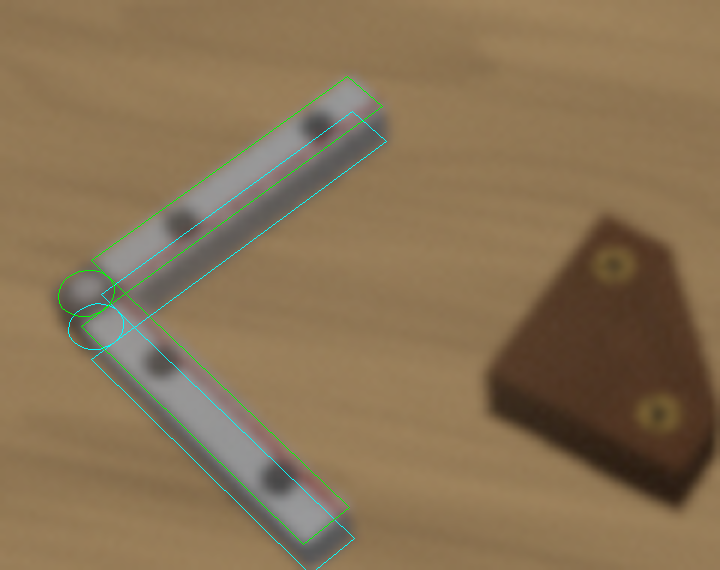

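```bash
cat > plan.py <<'E'
import numpy as np
def rel(c,t):
    c=np.array(c,float);t=np.array(t,float);d=t[:3]-c[:3];f=c[3]
    return [round(1000*(d[0]*np.cos(f)+d[1]*np.sin(f)),1),round(1000*(d[0]*np.sin(f)-d[1]*np.cos(f)),1),round(-1000*d[2],1)],[0,0,round(-(t[3]-f),4)]
def rows(c,ts):
    print([rel(c,t)[0] for t in ts]);print([rel(c,t)[1] for t in ts])
def lin(c,t,n=8): return [np.array(c)+(np.array(t)-np.array(c))*(i+1)/n for i in range(n)]
E
python3 - <<'E'
from plan import *
P=np.array([[.203,-.617,.239,.32],[.38,-.40,.22,.85],[.46,-.15,.2,1.45],[.489,.106,.2,2.025]])
for i in range(3): rows(P[i],lin(P[i],P[i+1]))
E
```

```text
[[np.float64(29.5), np.float64(-18.8), np.float64(2.4)], [np.float64(59.1), np.float64(-37.6), np.float64(4.8)], [np.float64(88.6), np.float64(-56.4), np.float64(7.1)], [np.float64(118.1), np.float64(-75.2), np.float64(9.5)], [np.float64(147.7), np.float64(-93.9), np.float64(11.9)], [np.float64(177.2), np.float64(-112.7), np.float64(14.2)], [np.float64(206.7), np.float64(-131.5), np.float64(16.6)], [np.float64(236.3), np.float64(-150.3), np.float64(19.0)]]
[[0, 0, np.float64(-0.0662)], [0, 0, np.float64(-0.1325)], [0, 0, np.float64(-0.1988)], [0, 0, np.float64(-0.265)], [0, 0, np.float64(-0.3313)], [0, 0, np.float64(-0.3975)], [0, 0, np.float64(-0.4637)], [0, 0, np.float64(-0.53)]]
[[np.float64(30.1), np.float64(-13.1), np.float64(2.5)], [np.float64(60.2), np.float64(-26.2), np.float64(5.0)], [np.float64(90.2), np.float64(-39.3), np.float64(7.5)], [np.float64(120.3), np.float64(-52.4), np.float64(10.0)], [np.float64(150.4), np.float64(-65.6), np.float64(12.5)], [np.float64(180.5), np.float64(-78.7), np.float64(15.0)], [np.float64(210.5), np.float64(-91.8), np.float64(17.5)], [np.floa
[... 255 characters left out ...]
loat64(-0.6)]]
[[np.float64(32.2), np.float64(-0.3), np.float64(-0.0)], [np.float64(64.4), np.float64(-0.5), np.float64(-0.0)], [np.float64(96.6), np.float64(-0.8), np.float64(-0.0)], [np.float64(128.8), np.float64(-1.0), np.float64(-0.0)], [np.float64(161.0), np.float64(-1.3), np.float64(-0.0)], [np.float64(193.2), np.float64(-1.5), np.float64(-0.0)], [np.float64(225.4), np.float64(-1.8), np.float64(-0.0)], [np.float64(257.6), np.float64(-2.1), np.float64(-0.0)]]
[[0, 0, np.float64(-0.0719)], [0, 0, np.float64(-0.1438)], [0, 0, np.float64(-0.2156)], [0, 0, np.float64(-0.2875)], [0, 0, np.float64(-0.3594)], [0, 0, np.float64(-0.4312)], [0, 0, np.float64(-0.5031)], [0, 0, np.float64(-0.575)]]
```

Call:
apply_moves --angular '[[0, 0, -0.066], [0, 0, -0.132], [0, 0, -0.199], [0, 0, -0.265], [0, 0, -0.331], [0, 0, -0.398], [0, 0, -0.464], [0, 0, -0.53]]' --travel '[[30, -19, 2], [59, -38, 5], [89, -56, 7], [118, -75, 10], [148, -94, 12], [177, -113, 14], [207, -131, 17], [236, -150, 19]]' --gripper '[110, 110, 110, 110, 110, 110, 110, 110]'

```text
time_s: 1.37
tool_pos: [0.3818, -0.3995, 0.2198]
ee_rot: [0.0, 0.911, 0.413, 0.0]
force: [0.2, -0.7, -0.3]
grip_width: 0.0497
```

Good: phi = 0.851, on plan.

Call:
apply_moves --angular '[[0, 0, -0.075], [0, 0, -0.15], [0, 0, -0.225], [0, 0, -0.3], [0, 0, -0.375], [0, 0, -0.45], [0, 0, -0.525], [0, 0, -0.6]]' --travel '[[30, -13, 2], [60, -26, 5], [90, -39, 7], [120, -52, 10], [150, -66, 12], [180, -79, 15], [210, -92, 17], [240, -105, 20]]' --gripper '[110, 110, 110, 110, 110, 110, 110, 110]'

```text
time_s: 2.03
tool_pos: [0.4611, -0.15, 0.2]
ee_rot: [0.0, 0.748, 0.664, 0.0]
force: [1.0, -0.1, -0.2]
grip_width: 0.0502
```

Call:
apply_moves --angular '[[0, 0, -0.072], [0, 0, -0.144], [0, 0, -0.216], [0, 0, -0.288], [0, 0, -0.36], [0, 0, -0.432], [0, 0, -0.504], [0, 0, -0.575]]' --travel '[[32, 0, 0], [64, -1, 0], [97, -1, 0], [129, -1, 0], [161, -1, 0], [193, -2, 0], [225, -2, 0], [258, -2, 0]]' --gripper '[110, 110, 110, 110, 110, 110, 110, 110]'

```text
time_s: 2.7
tool_pos: [0.4901, 0.1062, 0.1999]
ee_rot: [0.0, 0.529, 0.849, -0.0]
force: [0.7, 0.6, -0.5]
grip_width: 0.05
```

Call:
apply_moves --angular '[[0, 0, 0], [0, 0, 0], [0, 0, 0], [0, 0, 0], [0, 0, 0], [0, 0, 0], [0, 0, 0], [0, 0, 0]]' --travel '[[0, 0, 25], [0, 0, 60], [0, 0, 100], [0, 0, 135], [0, 0, 160], [0, 0, 175], [0, 0, 184], [0, 0, 188]]' --gripper '[110, 110, 110, 110, 110, 110, 110, 110]'

```text
time_s: 3.37
tool_pos: [0.4896, 0.1049, 0.0107]
ee_rot: [-0.0, 0.53, 0.848, -0.001]
force: [-0.1, 0.3, -1.3]
grip_width: 0.0497
```

```bash
cat > look.py <<'E'
import sys
from h import *
n=sys.argv[1]
vs=[]
for c in("top","scene"):
    im=eyes.get_image(c)[:,:,::-1]
    k=4;x0,y0,w,h_=(210,120,190,140) if c=="top" else (150,130,190,140)
    vs.append(cv2.resize(im[y0:y0+h_,x0:x0+w],None,fx=3,fy=3,interpolation=cv2.INTER_CUBIC)[:290])
cv2.imwrite(f"pics/{n}.png",np.vstack(vs))
E
python3 look.py pre
```

```text
(no output)
```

View pics/pre.png

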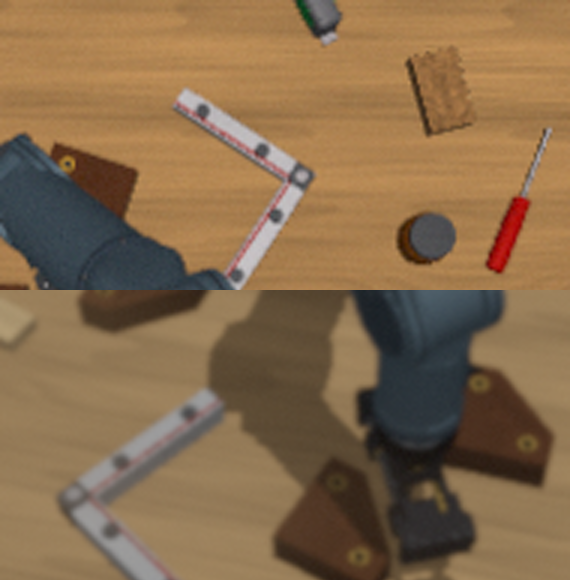

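```bash
cat > path.py <<'E'
from plan import *
L=.0487
def path(com,h0,segs,ds=.0002):
    """segs:(length,heading end). returns fn s->tcp pose list"""
    out=[];p=np.array(com,float);h=h0
    for l,h1 in segs:
        n=int(round(l/ds))
        for i in range(n):
            hh=h+(h1-h)*(i+.5)/n; p=p+ds*np.array([np.cos(hh),np.sin(hh)])
            out.append((p[0],p[1],h+(h1-h)*(i+1)/n))
        h=h1
    return np.array(out)
def tcp(q,z=.012): return [q[0]-L*np.cos(q[2]),q[1]-L*np.sin(q[2]),z,q[2]+np.pi]
BL=np.array([[-.055,-.055],[.055,-.055],[.055,-.015],[-.015,.055],[-.055,.055]])
def clear(q,sp):
    m=[]
    for x,y,h in q:
        d=h+np.pi;th=d-np.pi/4;o=np.array([x,y])+.0114*np.array([np.cos(d),np.sin(d)])
        c,s=np.cos(th),np.sin(th);V=BL@np.array([[c,s],[-s,c]])+o
        c,s=np.cos(sp[2]),np.sin(sp[2]);W=(V-sp[:2])@np.array([[c,-s],[s,c]]);m.append(W.min(0))
    return np.array(m)
E
cat > p1.py <<'E'
from path import *
from scipy.optimize import brentq
sp=np.array([.541,-.206,.99]);com=[.521,.0403];h0=-1.117;hf=sp[2]+np.pi/4-np.pi
F=sp[:2]-.0664*np.array([np.cos(hf),np.sin(hf)])
D=F-com
from scipy.optimize import fsolve
def mk(v): return path(com,h0,[(.055,hf-v[0]),(v[1],hf-v[0]),(.07,hf),(.024,hf)])
r=fsolve(lambda v:(mk(v)[-1][:2]-F)*100,[.4,.03],epsfcn=1e-3);print(np.degrees(r[0]),r[1])
q=mk(r);print(len(q)*.0002,q[-1],F);m=clear(q,sp);print(m[::60].round(3))
np.save("q.npy",q)
print([np.round(tcp(x),4).tolist() for x in q[::60]])
E
python3 p1.py
```

```text
22.213606046325992 0.035196838578674575
0.1842 [ 0.5275117  -0.14094999 -1.36619449] [ 0.52750903 -0.14098497]
[[0.134 0.095]
 [0.135 0.09 ]
 [0.131 0.084]
 [0.116 0.069]
 [0.101 0.055]
 [0.088 0.047]
 [0.077 0.042]
 [0.066 0.038]
 [0.056 0.034]
 [0.047 0.032]
 [0.039 0.029]
 [0.032 0.026]
 [0.025 0.022]
 [0.019 0.018]
 [0.011 0.011]
 [0.003 0.003]]
[[0.4998, 0.0839, 0.012, 2.0223], [0.5106, 0.0753, 0.012, 1.8833], [0.52, 0.0653, 0.012, 1.7444], [0.528, 0.0541, 0.012, 1.6054], [0.5343, 0.0419, 0.012, 1.4664], [0.5362, 0.0295, 0.012, 1.3877], [0.534, 0.0177, 0.012, 1.3877], [0.5318, 0.0059, 0.012, 1.3877], [0.5282, -0.0057, 0.012, 1.4209], [0.5236, -0.0172, 0.012, 1.4874], [0.5197, -0.029, 0.012, 1.5539], [0.5167, -0.0411, 0.012, 1.6203], [0.5144, -0.0533, 0.012, 1.6868], [0.513, -0.0656, 0.012, 1.7532], [0.5144, -0.0776, 0.012, 1.7754], [0.5168, -0.0893, 0.012, 1.7754]]p1.py:8: RuntimeWarning: The iteration is not making good progress, as measured by the 
 improvement from the last ten iterations.
  r=fsolve(lambda v:(mk(v)[-1][:2]-F)*100,[.4,.03],epsfcn=1e-3);print(np.degrees(r[0]),r[1])
```

Call:
apply_moves --angular '[[0, 0, 0], [0, 0, 0], [0, 0, 0], [0, 0, 0], [0, 0, 0], [0, 0, 0], [0, 0, 0], [0, 0, 0]]' --travel '[[-6, 0, 0], [-12, 0, 0], [-16, 0, 0], [-18, 0, 0], [-20, 0, 0], [-22, 0, 0], [-23, 0, 0], [-24, 0, 0]]' --gripper '[110, 110, 110, 110, 110, 110, 110, 110]'

```text
time_s: 4.13
tool_pos: [0.5005, 0.0839, 0.0118]
ee_rot: [-0.0, 0.53, 0.848, 0.0]
force: [-0.5, 1.1, 1.8]
grip_width: 0.0496
```

```bash
cat > p2.py <<'E'
from path import *
import sys
q=np.load("q.npy");c=[float(x) for x in sys.argv[1].split(",")];s0,s1=map(float,sys.argv[2].split(","))
ts=[tcp(q[min(len(q)-1,int((s0+(s1-s0)*(i+1)/8)/.0002)-1)]) for i in range(8)]
t=[rel(c,x) for x in ts]
print([[float(np.round(v)) for v in a[0]] for a in t]);print([[0,0,float(np.round(a[1][2],3))] for a in t]);print(np.round(ts[-1],4))
E
python3 p2.py .5006,.0842,.012,2.027 0,.040
```

```text
[[-5.0, 2.0, -0.0], [-10.0, 4.0, -0.0], [-15.0, 6.0, -0.0], [-21.0, 8.0, -0.0], [-26.0, 9.0, -0.0], [-32.0, 10.0, -0.0], [-38.0, 11.0, -0.0], [-43.0, 12.0, -0.0]]
[[0, 0, 0.06], [0, 0, 0.118], [0, 0, 0.176], [0, 0, 0.234], [0, 0, 0.292], [0, 0, 0.35], [0, 0, 0.408], [0, 0, 0.466]]
[0.5302 0.0503 0.012  1.5614]
```

Call:
apply_moves --angular '[[0, 0, 0.06], [0, 0, 0.118], [0, 0, 0.176], [0, 0, 0.234], [0, 0, 0.292], [0, 0, 0.35], [0, 0, 0.408], [0, 0, 0.466]]' --travel '[[-5, 2, 0], [-10, 4, 0], [-15, 6, 0], [-21, 8, 0], [-26, 9, 0], [-32, 10, 0], [-38, 11, 0], [-43, 12, 0]]' --gripper '[110, 110, 110, 110, 110, 110, 110, 110]'

```text
time_s: 4.8
tool_pos: [0.5303, 0.0502, 0.0117]
ee_rot: [-0.0, 0.713, 0.702, 0.0]
force: [-0.1, 1.5, -0.6]
grip_width: 0.0499
```

```bash
python3 look.py push1
```

```text
(no output)
```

View pics/push1.png

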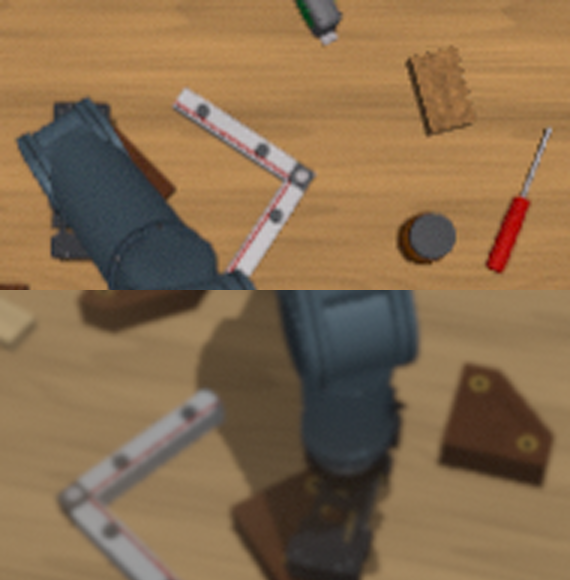

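```bash
python3 p2.py .5303,.0502,.012,1.561 0.04,.09
```

```text
[[-6.0, 3.0, -0.0], [-13.0, 6.0, -0.0], [-19.0, 6.0, -0.0], [-25.0, 5.0, -0.0], [-32.0, 4.0, -0.0], [-38.0, 3.0, -0.0], [-44.0, 2.0, -0.0], [-50.0, 1.0, -0.0]]
[[0, 0, 0.071], [0, 0, 0.143], [0, 0, 0.173], [0, 0, 0.173], [0, 0, 0.173], [0, 0, 0.173], [0, 0, 0.173], [0, 0, 0.173]]
[5.3080e-01 4.0000e-04 1.2000e-02 1.3877e+00]
```

Call:
apply_moves --angular '[[0, 0, 0.071], [0, 0, 0.143], [0, 0, 0.173], [0, 0, 0.173], [0, 0, 0.173], [0, 0, 0.173], [0, 0, 0.173], [0, 0, 0.173]]' --travel '[[-6, 3, 0], [-13, 6, 0], [-19, 6, 0], [-25, 5, 0], [-32, 4, 0], [-38, 3, 0], [-44, 2, 0], [-50, 1, 0]]' --gripper '[110, 110, 110, 110, 110, 110, 110, 110]'

```text
time_s: 5.57
tool_pos: [0.5302, -0.0005, 0.0117]
ee_rot: [-0.0, 0.769, 0.639, -0.0]
force: [-0.1, 1.7, 0.4]
grip_width: 0.0502
```

```bash
cat > look2.py <<'E'
import sys
from h import *
n=sys.argv[1];s=sensors.get_state();p=s["tool_pos"];w,x,y,z=s["ee_rot"];phi=2*np.arctan2(y,x);print(p,phi,s["force"])
lat=float(sys.argv[2])/1000 if len(sys.argv)>2 else 0
d=np.array([np.cos(phi),np.sin(phi)]);o=p[:2]-.0373*d+lat*np.array([d[1],-d[0]])  # lat along tool y
bp=[*o,phi-np.pi/4];sp=[.541,-.206,.99]
vs=[]
for c in("top","scene"):
    im=eyes.get_image(c)[:,:,::-1]
    k=4;x0,y0,w,h_=(215,140,110,72) if c=="top" else (150,155,110,72)
    v=cv2.resize(im[y0:y0+h_,x0:x0+w],None,fx=k,fy=k,interpolation=cv2.INTER_CUBIC)
    v2=v.copy()
    for pp,P,h in((sp,ST[0],.03),(sp,ST[1],.03),(bp,BL,.04)):
        q=tf(pp,P);uv=(proj(c,np.c_[q,0*q[:,0]+h])+.5-[x0,y0])*k
        cv2.polylines(v2,[uv.round().astype(np.int32)],True,(0,255,0),1)
    vs.append(np.hstack([v[:,:400],v2[:,:400]]))
cv2.imwrite(f"pics/{n}.png",np.vstack(vs))
E
python3 look2.py push2
```

```text
[ 5.30208491e-01 -5.17130345e-04  1.17198842e-02] 1.3856177843332844 [-0.14802946  1.74667049  0.41919654]
```

View pics/push2.png

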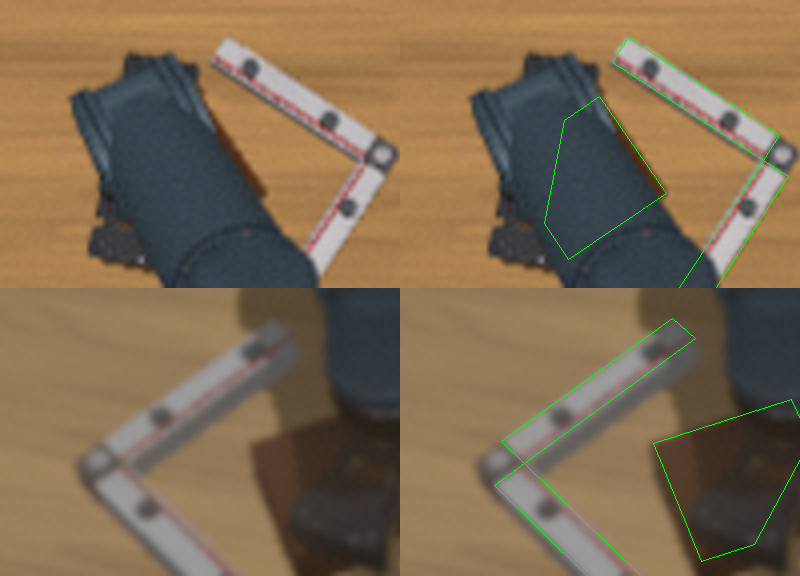

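```bash
python3 p2.py .5305,-.0002,.012,1.387 0.09,.135;python3 p2.py .5132,-.0493,.012,1.665 0.135,.172
```

```text
[[-5.0, -1.0, -0.0], [-11.0, -2.0, -0.0], [-16.0, -4.0, -0.0], [-22.0, -4.0, -0.0], [-28.0, -5.0, -0.0], [-34.0, -6.0, -0.0], [-40.0, -6.0, -0.0], [-46.0, -6.0, -0.0]]
[[0, 0, -0.031], [0, 0, -0.062], [0, 0, -0.093], [0, 0, -0.124], [0, 0, -0.155], [0, 0, -0.186], [0, 0, -0.217], [0, 0, -0.249]]
[ 0.5161 -0.0439  0.012   1.6358]
[[0.0, 2.0, -0.0], [-4.0, 1.0, -0.0], [-9.0, -0.0, -0.0], [-13.0, -1.0, -0.0], [-18.0, -2.0, -0.0], [-23.0, -2.0, -0.0], [-27.0, -2.0, -0.0], [-32.0, -1.0, -0.0]]
[[0, 0, 0.004], [0, 0, -0.022], [0, 0, -0.047], [0, 0, -0.073], [0, 0, -0.098], [0, 0, -0.11], [0, 0, -0.11], [0, 0, -0.11]]
[ 0.5151 -0.0811  0.012   1.7754]
```

Call:
apply_moves --angular '[[0, 0, -0.031], [0, 0, -0.062], [0, 0, -0.093], [0, 0, -0.124], [0, 0, -0.155], [0, 0, -0.186], [0, 0, -0.217], [0, 0, -0.249]]' --travel '[[-5, -1, 0], [-11, -2, 0], [-16, -3, 0], [-22, -4, 0], [-28, -5, 0], [-34, -6, 0], [-40, -6, 0], [-46, -6, 0]]' --gripper '[110, 110, 110, 110, 110, 110, 110, 110]'

```text
time_s: 6.33
tool_pos: [0.5158, -0.0439, 0.0117]
ee_rot: [-0.0, 0.684, 0.73, -0.0]
force: [-0.2, 1.2, 0.9]
grip_width: 0.0501
```

```bash
python3 look2.py push3; python3 p2.py .5161,-.0439,.012,1.636 0.135,.172
```

```text
[ 0.51577669 -0.04394541  0.01168783] 1.6360771963558756 [-0.15680314  1.21039453  0.93923091]
[[-5.0, -1.0, -0.0], [-9.0, -2.0, -0.0], [-14.0, -3.0, -0.0], [-19.0, -4.0, -0.0], [-23.0, -5.0, -0.0], [-28.0, -5.0, -0.0], [-32.0, -4.0, -0.0], [-37.0, -3.0, -0.0]]
[[0, 0, -0.025], [0, 0, -0.051], [0, 0, -0.076], [0, 0, -0.102], [0, 0, -0.127], [0, 0, -0.139], [0, 0, -0.139], [0, 0, -0.139]]
[ 0.5151 -0.0811  0.012   1.7754]
```

View pics/push3.png

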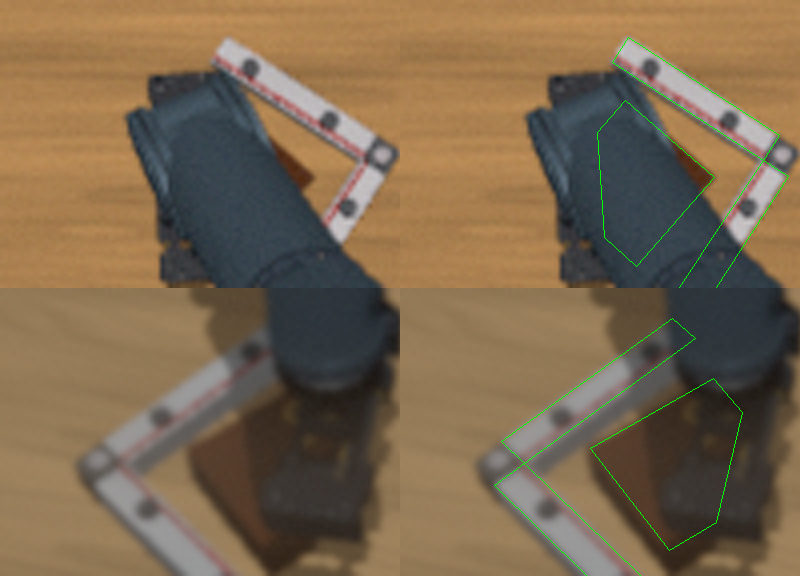

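Call:
apply_moves --angular '[[0, 0, -0.025], [0, 0, -0.051], [0, 0, -0.076], [0, 0, -0.102], [0, 0, -0.127], [0, 0, -0.139], [0, 0, -0.139], [0, 0, -0.139]]' --travel '[[-5, -1, 0], [-9, -2, 0], [-14, -3, 0], [-19, -4, 0], [-23, -5, 0], [-28, -5, 0], [-32, -4, 0], [-37, -3, 0]]' --gripper '[110, 110, 110, 110, 110, 110, 110, 110]'

```text
time_s: 7.1
tool_pos: [0.5154, -0.081, 0.0116]
ee_rot: [-0.0, 0.632, 0.775, -0.0]
force: [-0.7, 1.0, 0.3]
grip_width: 0.0498
```

```bash
python3 look2.py push4
```

```text
[ 0.51536392 -0.0810353   0.01163262] 1.7723958735156944 [-0.70188713  0.96175696  0.28921895]
```

View pics/push4.png

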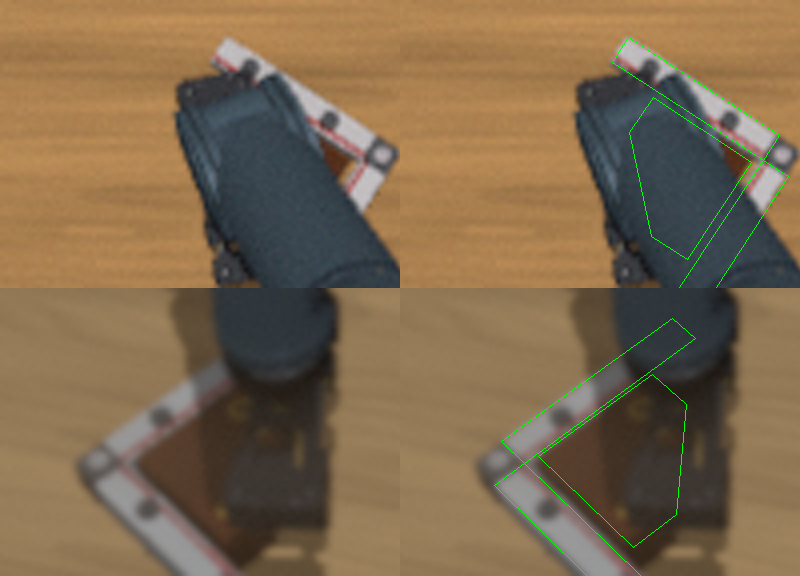

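Call:
apply_moves --angular '[[0, 0, 0], [0, 0, 0], [0, 0, 0], [0, 0, 0], [0, 0, 0], [0, 0, 0], [0, 0, 0], [0, 0, 0]]' --travel '[[-1, 0, 0], [-2, 0, 0], [-3, 0, 0], [-4, 0, 0], [-5, 0, 0], [-6, 0, 0], [-7, 0, 0], [-8, 0, 0]]' --gripper '[110, 110, 110, 110, 110, 110, 110, 110]'

```text
time_s: 7.87
tool_pos: [0.5171, -0.0891, 0.0117]
ee_rot: [-0.0, 0.632, 0.775, 0.0]
force: [-0.5, 0.7, -0.5]
grip_width: 0.0503
```

Call:
apply_moves --angular '[[0, 0, 0], [0, 0, 0], [0, 0, 0], [0, 0, 0], [0, 0, 0], [0, 0, 0], [0, 0, 0], [0, 0, 0]]' --travel '[[-0.5, 0, 0], [-1, 0, 0], [-1.5, 0, 0], [-2, 0, 0], [-2.5, 0, 0], [-3, 0, 0], [-3.5, 0, 0], [-4, 0, 0]]' --gripper '[110, 110, 110, 110, 110, 110, 110, 110]'

```text
time_s: 8.53
tool_pos: [0.5169, -0.0907, 0.0117]
ee_rot: [-0.001, 0.632, 0.775, 0.0]
force: [-4.1, 9.3, 4.8]
grip_width: 0.05
```

```bash
python3 look2.py push5; python3 -c "
from station import sensors;s=sensors.get_state();print(s['torque'])"
```

```text
[ 0.5168547  -0.09066121  0.01165567] 1.7737093412839458 [-4.08190683  9.26640558  4.8081602 ]
[ 1.45224763  0.67873905 -0.3726104 ]
```

View pics/push5.png

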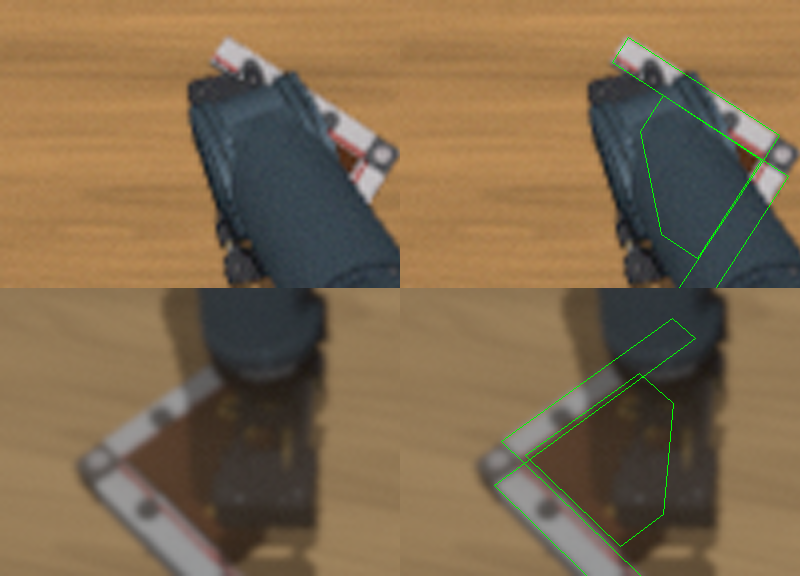

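Call:
apply_moves --angular '[[0, 0, 0.003], [0, 0, 0.006], [0, 0, 0.009], [0, 0, 0.012], [0, 0, 0.015], [0, 0, 0.018], [0, 0, 0.02], [0, 0, 0.02]]' --travel '[[0, 0, 0], [0, 0, 0], [0, 0, 0], [0, 0, 0], [0, 0, 0], [0, 0, 0], [0, 0, 0], [0, 0, 0]]' --gripper '[110, 110, 110, 110, 110, 110, 110, 110]'

```text
time_s: 9.3
tool_pos: [0.517, -0.0904, 0.0116]
ee_rot: [-0.001, 0.639, 0.769, 0.0]
force: [-3.5, 8.0, 2.7]
grip_width: 0.0502
```

```bash
cat > st.py <<'E'
import numpy as np
from station import sensors
s=sensors.get_state();F=np.array(s["force"]);w,x,y,z=s["ee_rot"];phi=2*np.arctan2(y,x);p=s["tool_pos"]
a=.99;X=np.array([np.cos(a),np.sin(a)]);Y=np.array([-X[1],X[0]]);d=np.array(p[:2])-[.541,-.206]
print("t",s["time_s"],"F",F.round(1),"stopF",(F[:2]@X).round(2),(F[:2]@Y).round(2),"tau",np.round(s["torque"],2),"phi",phi.round(4),"tcp stop",(d@X).round(4),(d@Y).round(4))
Ft=F[0]*np.cos(phi)+F[1]*np.sin(phi);print("lever tool-y mm",-1000*s["torque"][2]/ -Ft if 0 else 1000*s["torque"][2]/Ft,"along x",Ft)
E
python3 st.py
```

```text
t 9.3 F [-3.5  8.   2.7] stopF 4.73 7.35 tau [1.49 0.45 0.32] phi 1.7559 tcp stop 0.0835 0.0835
lever tool-y mm 37.18268692301628 along x 8.499926728135966
```

Call:
apply_moves --angular '[[0, 0, -0.003], [0, 0, -0.006], [0, 0, -0.009], [0, 0, -0.01], [0, 0, -0.01], [0, 0, -0.01], [0, 0, -0.01], [0, 0, -0.01]]' --travel '[[-0.2, -0.2, 0], [-0.4, -0.4, 0], [-0.6, -0.6, 0], [-0.7, -0.8, 0], [-0.7, -0.8, 0], [-0.7, -0.8, 0], [-0.7, -0.8, 0], [-0.7, -0.8, 0]]' --gripper '[110, 110, 110, 110, 110, 110, 110, 110]'

```text
time_s: 9.97
tool_pos: [0.517, -0.0907, 0.0116]
ee_rot: [-0.001, 0.635, 0.773, 0.001]
force: [-1.5, 8.7, -0.4]
grip_width: 0.05
```

```bash
python3 st.py
```

```text
t 9.9667 F [-1.5  8.7 -0.4] stopF 6.46 6.03 tau [1.68 0.13 0.35] phi 1.7665 tcp stop 0.0832 0.0833
lever tool-y mm 39.7341073357112 along x 8.830980666269376
```

Call:
apply_moves --angular '[[0, 0, -0.002], [0, 0, -0.004], [0, 0, -0.006], [0, 0, -0.006], [0, 0, -0.006], [0, 0, -0.006], [0, 0, -0.006], [0, 0, -0.006]]' --travel '[[-0.2, 0, 0], [-0.4, 0, 0], [-0.6, 0, 0], [-0.7, 0, 0], [-0.7, 0, 0], [-0.7, 0, 0], [-0.7, 0, 0], [-0.7, 0, 0]]' --gripper '[110, 110, 110, 110, 110, 110, 110, 110]'

```text
time_s: 10.63
tool_pos: [0.5169, -0.0908, 0.0116]
ee_rot: [-0.001, 0.633, 0.774, 0.001]
force: [-1.3, 11.3, 0.8]
grip_width: 0.0498
```

```bash
python3 st.py; python3 look2.py push6
```

```text
t 10.6333 F [-1.3 11.3  0.8] stopF 8.77 7.27 tau [ 2.    0.31 -0.21] phi 1.771 tcp stop 0.0831 0.0833
lever tool-y mm -18.346842968451657 along x 11.348420561579628
[ 0.51692584 -0.09082895  0.01158136] 1.771019129771139 [-1.26424417 11.32318936  0.82850625]
```

View pics/push6.png

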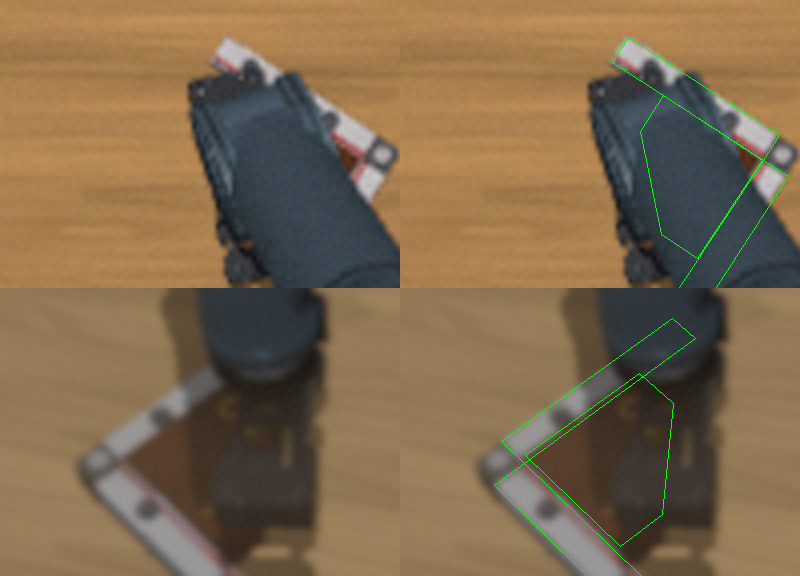

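Call:
apply_moves --angular '[[0, 0, 0.001], [0, 0, 0.002], [0, 0, 0.002], [0, 0, 0.002], [0, 0, 0.002], [0, 0, 0.002], [0, 0, 0.002], [0, 0, 0.002]]' --travel '[[-0.2, 0.1, 0], [-0.2, 0.2, 0], [-0.2, 0.2, 0], [-0.2, 0.2, 0], [-0.2, 0.2, 0], [-0.2, 0.2, 0], [-0.2, 0.2, 0], [-0.2, 0.2, 0]]' --gripper '[110, 110, 110, 110, 110, 110, 110, 110]'

```text
time_s: 11.4
tool_pos: [0.517, -0.0908, 0.0116]
ee_rot: [-0.002, 0.633, 0.774, 0.001]
force: [-2.9, 10.0, 2.0]
grip_width: 0.0499
```

```bash
python3 st.py
python3 - <<'E'
from h import *
im=eyes.get_image("scene")[150:235,160:250,::-1]
cv2.imwrite("pics/fin.png",cv2.convertScaleAbs(cv2.resize(im,None,fx=7,fy=7,interpolation=cv2.INTER_CUBIC),alpha=1.8))
E
```

```text
t 11.4 F [-2.9 10.   2. ] stopF 6.75 7.92 tau [ 2.04  0.33 -0.02] phi 1.7698 tcp stop 0.0831 0.0833
lever tool-y mm -1.4790923500845856 along x 10.36662703689499
```

View pics/fin.png

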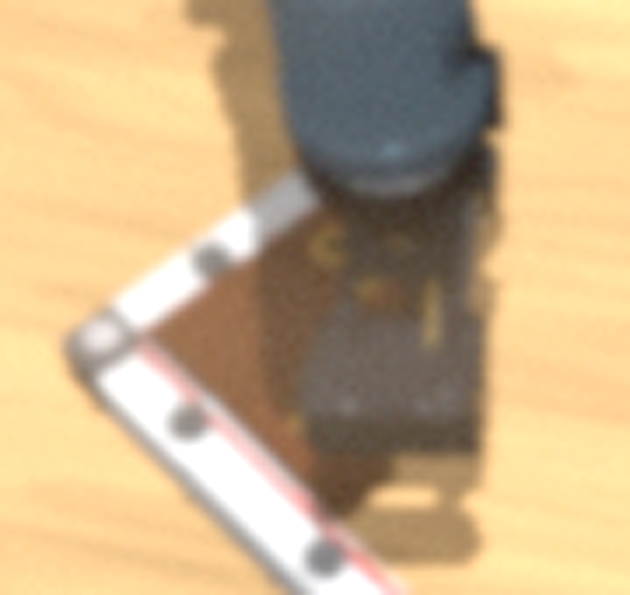

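Call:
apply_moves --angular '[[0, 0, 0], [0, 0, 0], [0, 0, 0], [0, 0, 0], [0, 0, 0], [0, 0, 0], [0, 0, 0], [0, 0, 0]]' --travel '[[-0.2, -0.1, 0], [-0.4, -0.1, 0], [-0.4, -0.1, 0], [-0.4, -0.1, 0], [-0.4, -0.1, 0], [-0.4, -0.1, 0], [-0.4, -0.1, 0], [-0.4, -0.1, 0]]' --gripper '[110, 110, 110, 110, 110, 110, 110, 110]'

```text
time_s: 12.12
tool_pos: [0.517, -0.0909, 0.0116]
ee_rot: [-0.002, 0.633, 0.774, 0.001]
force: [-2.0, 11.6, 2.2]
grip_width: 0.0503
```

```bash
python3 st.py
```

```text
t 12.1167 F [-2.  11.6  2.2] stopF 8.58 8.07 tau [ 2.25  0.43 -0.07] phi 1.7699 tcp stop 0.083 0.0833
lever tool-y mm -5.791561156468738 along x 11.77421753224457
```

Both fences are loaded at about 8 N each, and the push is centred between the fingers.

```bash
python3 -c "
from station import env;print(env.hand_in())"
```

```text
the job is handed in; nothing more can be done
None
```

I slid the farthest walnut block into the corner of the stop and handed the job in at about 12.1 s, with the gripper still pressing on it. The block started about 0.52 m from the base; the three look-alikes were at 0.35–0.42 m. I pushed it along the bench with two spread fingers on its cut face and never lifted it.

**Force:** The last reading gave about 8.6 N along the stop's x axis and 8.1 N along its y axis. The push was centred to within about 6 mm between the fingers. The tool did not advance noticeably as I pressed harder. I worked these out from the wrist force, not from direct contact readings.

**Position:** The camera crops show both straight edges against the fences and the square corner in the stop's corner. The arm hid part of the block, so I could not see the full length of either edge.

**Disagreements:**
- **Seated position:** the tool came to rest about 1.5–2 mm per axis short of where the camera fit put it.
- **Angle:** the tool's angle differs from the camera fit of the stop by about 0.005 rad.

Both are within what I'd expect from the 2 mm calibration and the fit. I saw nothing else moved in the close-up views, but I did not check the whole bench at the end.

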